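# Hook up the drop guard and clear the chips

### The arm

A 6-joint arm with a two-finger parallel gripper is mounted at the origin on the work surface. World frame = base frame: x ahead of the robot, y to its left, z up, the work surface at z = 0. Lengths are in m, angles in degrees, forces in N, time in s.
With the tool pointing down it reaches from about 0.3 to 0.875 m from the base axis. Payload 6.4 kg.
Tool frame: the origin (TCP) lies midway between the tips of the shut fingers; the grasp point (between the pads) lies 19 mm behind it (arm.tcp_to_grasp is the distance from the TCP to the grasp point, in m); z points along the fingers, y is the line along which they close (so a half turn about z gives the same grasp; the last joint's range is limited). The gripper opens to 88 mm and grips with 3 to 60 N. Pads are 18 mm wide; open, the fingers measure 123 mm over their backs; the gripper's body (75 mm by 187 mm) begins 45 mm behind the grasp point.
Start: joints at [60.716, 10.359, 92.074, -0, 77.567, -11.82], TCP at [0.173, 0.549, 0.239] pointing down, gripper open.
Joint ranges: [-171.53, 171.53], [-51.25, 118.39], [17.06, 147.69], [-65.23, 245.23], [0, 150.52], [-178.68, 178.68]. Speed limits (degrees/s): [147.25, 147.25, 172.46, 180, 180, 180].

### API

Orientations are given as a 3x3 rotation matrix whose columns are the frame's x, y, z axes.
In Python, from plant import arm, vision, order gives the robot as it stands. The module is installed in compiled form; this text tells all that it offers.
- The arm moves only by the tool servo_tool, never from a script. Its argument "steps" is one flat list of numbers, 7 for each row, row after row: the closure, from -1 (fully open) to 1 (shut), then the shift along the world's x, y, z in mm, then the turn, a rotation vector about the world's x, y, z in degrees. In form: [gripper, dx, dy, dz, wx, wy, wz, gripper, dx, dy, dz, wx, wy, wz, ...]. A call has 1 to 5 rows; each row is the pose to reach, as a shift and turn from the pose commanded when the call began; what a row does not reach only later rows make up. A row lasts 1/10 s, in which the tool goes at most 50 mm and 8.59 degrees, less where a joint would pass 70% of its speed; a pose out of reach is approached as far as the arm can. A call with a gripper value outside its range is refused whole. The fingers move at their own pace and stop on an object; "squeeze" is the grip in N (left out, the last holds). Time passes only in rows, so rows that repeat a pose let the fingers close. It gives the time, the measured TCP pose, the force, the opening and the grip force at its end, in the units of the state.
- arm.get_obs(): the state, without advancing time (a new reading comes with each control period).
- vision.grab_frame(name): name is "scene" or "top"; returns the picture (400x640x3 uint8, red, green, blue); there is no depth.
- vision.calibration(name): a dict with "fov_y" (degrees; the focal length in pixels is half the picture's height over the tangent of half this angle, whatever the lens; pixels are square), "cx", "cy" (the principal point, pixels), "dist_coeffs" ([k1, k2, p1, p2, k3] as OpenCV has them; the pictures are not rectified), "camera_from_world" (4x4, takes a point from world to camera coordinates). Camera axes: x right, y down, z forward; pixel columns grow to the right and rows downward; lengths in m; the calibration is good to about 2 mm. A picture is of the moment at which its call begins. calibration takes no time and is no camera call.
- order.sign_off(): hands the job in; it is judged then, once.
The state is a dict: "time": time; "qpos": joint angles; "qvel": joint speeds; "joint_torque": joint torques, N m; "position": TCP position; "eef_rot": TCP orientation; "ft_force": force on the tool from outside, world axes, zero at the start; "torque": the same for the moment, N m; "opening": finger opening in m; "grasp_force": force on a finger pad.
Only numpy, scipy, OpenCV 4.12 (cv2) and the standard library are available. Lean on these libraries where they do the work, as an engineer would, in place of code of your own. Each camera call takes 0.05 s, during which the arm holds its last target. There are 200 camera calls.

### The job

Raise the clear drop guard by its red front handle and hook its slotted bar over the red notch plate in the lower hold; let go, then take it by the yellow top knob (the red handle must not be touched above the lower hold), raise it on and hook it in the upper hold, never letting it drop. With the guard hanging there, push the three ceramic chips off the bed through the open mouth into the clear chip box, without knocking over or shifting the things beside the station, and leave the guard hooked up.

Things in the scene. Friction and masses are not known exactly. Their poses are not given: they have to be found in the camera images.
- station: Grey trimming station fixed to the table: a flat bed, then an upright drop guard, then a clear chip box behind it. Origin at table height, midway across, in the plane of the guard's panel. z up; x points from the bed through the guard's mouth into the chip box (away from the robot); y to the left. x, y and z below are along these axes.
- bed_edge (a point): Middle of the bed's drop edge, 6 mm on the robot's side of the panel, at bed height (45 mm above the table). The bed runs 184 mm from here towards -x, 176 mm clear between two side rails 12 mm high. Beyond the edge (+x) chips fall 41 mm into the chip box. The mouth above the edge is 176 wide between the posts.
- chip_box (a point): Centre of the chip box's floor, 4 mm above the table. Inside it is 158 long (x), 184 wide (y); clear walls and a clear lid at 154 mm height close it all round, so the mouth under the raised guard is the only way in. A blue block stands behind it.
- cross_head (a point): Middle of the top of the dark cross head, 190 mm above the table. It spans 216 mm (y) above the mouth, 63 mm deep (x, 32 mm either way from here), underside 165 mm above the table, on two posts at 98 mm to left and right (20 wide, 24 deep at bed level).
- guard (a joint): Height of the guard in m: 0 = down, shutting the mouth; grows as it rises, stop at 0.125. All of it weighs about 0.3 to 0.5 kg, slides easily, falls when let go unless hooked. It hangs at 0.055 in the lower hold, 0.105 in the upper. To hook: with the carriage at 0 raise to 0.060-0.070 or 0.110-0.120, shift fully left, lower about 10 mm till it hangs. To unhook: raise 5 to 14 mm, shift fully right, then raise.
- carriage (a joint): Sideways position of guard, bar, handle and knob together, in m along +y (left): 0 = right-hand stop, where it starts (within 2 mm) and the bar passes the notch plate freely; 0.016 = left-hand stop, a slot is fully over the plate; 0.012 or more lets the bar's tooth drop behind the plate's lip. About 1 N of friction; stays where left.
- panel_foot (a point): Middle of the lower edge of the guard's clear, yellow-edged panel (6 thick, 150 wide, 125 high); 40 mm above the table when down, 145 mm in the upper hold. It moves with the guard.
- bar: Steel slotted bar fixed to the guard, 28 wide (y), 12 thick, 25 mm on the robot's side of the panel; with the guard down it reaches from 49 to 147 mm above the table. Two slots, 22 high, open to its +y side; each has a 4 mm down-turned tooth at its outer upper edge. Upper slot on the notch plate = lower hold; lower slot = upper hold. The origin is at table height below the bar when the guard is down.
- front_handle: Red upright grip of the guard, 18 (x) x 26 (y) x 44 (z) mm, origin at its centre; moves with the guard. Starts 80 mm on the robot's side of the panel, 155 mm above the table. Pinch its 26 mm (y) from above; a 12 mm stem runs back to the bar, 5 to 15 mm below its centre. Only for raising to the lower hold; not to be touched higher up. In the upper hold it hangs over the bed, 238 to 282 mm above the table.
- top_knob: Yellow knob on top of the bar, 20 (x) x 28 (y) x 36 (z) mm, origin at its centre, 25 mm on the robot's side of the panel. With the guard down it is sunk 7 mm below the cross head's top, no room for fingers; in the lower hold its centre is 220 mm above the table, to be pinched across its 28 mm (y) from above (the panel is 12 mm behind it).
- notch_lip (a point): Top of the 4 mm high, 4 mm wide lip at the free (right) end of the red notch plate fixed on the cross head: 190 mm above the table, 25 mm on the robot's side of the panel, 20 mm left of the middle. The plate runs left from there, 6 mm thick, its top at 186 mm; the bar's teeth hang on it behind the lip.
- chip_white_c (a point): White five-sided ceramic chunk, 33 mm across, 24 high. Loose, 30 g, on the grey bed at the start with its underside at 45 mm above the table. This point is its centre.
- chip_blue_c (a point): Blue ceramic chunk, 30 x 20 x 22 mm high. Loose, 30 g, on the grey bed at the start with its underside at 45 mm above the table. This point is its centre.
- chip_red_c (a point): Terracotta six-sided chunk, 33 mm across, 22 high. Loose, 30 g, on the grey bed at the start with its underside at 45 mm above the table. This point is its centre.
- oil_bottle: Amber bottle with black cap, 44 across, 125 high, loose bystander beside the station. Origin under its middle.
- pen_box: Open wooden box 70 x 70 x 95 mm with pens up to 155 high, loose bystander beside the station. Origin under its middle.
- tape_roll: Paper-coloured tape roll lying flat, 80 across, 24 high, loose bystander beside the station. Origin under its middle.
- tea_bowl: White tea bowl, 94 across, 55 high, loose bystander beside the station. Origin under its middle.

How it is judged:
By the outcome, as a careful person would: the job done as asked, in the order asked, and still so for the second after the job is handed in, with the robot touching nothing.
It also fails if it takes over 72 s, if anything falls off the work surface, if the arm or the gripper's body presses on something with over 40 N, if the wrist force passes 120 N, or if a joint passes its speed limit or range.

## Working session

There is one attempt and no reset: what is moved stays moved. The work goes in short steps, Python scripts to look and compute and a tool call to move; the robot and the scene stay as the last step left them, time stands still between calls to the robot, and variables do not carry over. Pictures are saved under pics/ and viewed, at most 10 in all, crops included, and the job is handed in when it is done.

Besides the shell and the picture viewer there is one more tool, called after "Call:" as name(argument=value, ...) on one line, values as JSON. servo_tool: Moves the arm, as the interface text tells. Its arguments: {"type":"object","properties":{"steps":{"type":"array"},"squeeze":{"type":"number"}},"required":["steps"]}

```bash
mkdir -p pics; cat > h.py <<'E'
import numpy as np, cv2
from plant import arm, vision, order
def cal(n):
    c=vision.calibration(n); f=200/np.tan(np.radians(c["fov_y"])/2)
    K=np.array([[f,0,c["cx"]],[0,f,c["cy"]],[0,0,1]]); return K,np.array(c["dist_coeffs"],float),np.array(c["camera_from_world"])
def ray(n,uv):
    K,d,T=cal(n); p=cv2.undistortPoints(np.array([[uv]],float),K,d)[0,0]
    R,t=T[:3,:3],T[:3,3]; return -R.T@t, R.T@np.array([p[0],p[1],1])
def at_z(n,uv,z):
    o,r=ray(n,uv); return o+r*(z-o[2])/r[2]
def proj(n,P):
    K,d,T=cal(n); return cv2.projectPoints(np.array(P,float).reshape(-1,1,3),cv2.Rodrigues(T[:3,:3])[0],T[:3,3],K,d)[0][:,0]
def save(n,name,crop=None,s=1):
    im=vision.grab_frame(n)[:,:,::-1]
    if crop: x0,y0,x1,y1=crop; im=im[y0:y1,x0:x1]
    im=cv2.resize(im,None,fx=s,fy=s,interpolation=cv2.INTER_CUBIC); cv2.imwrite(f"pics/{name}.png",im)
E
python3 - <<'E'
from h import *
for n in("scene","top"):
    save(n,n+"0",s=1.25); K,d,T=cal(n); print(n,K[0,0],d,-T[:3,:3].T@T[:3,3],T[2,:3])
o=arm.get_obs(); print(o["position"],o["eef_rot"],o["opening"],o["ft_force"],arm.tcp_to_grasp)
E
```

```text
scene 481.29727995889135 [-0.12281366  0.          0.          0.          0.        ] [0.19888099 0.24655293 0.89376497] [ 0.47029956 -0.2487568  -0.84672214]
top 472.4726377556004 [-0.06406649  0.          0.          0.          0.        ] [0.54542574 0.02810243 1.09749301] [ 0.06910795  0.02327654 -0.9973376 ]
[0.17231898 0.54807637 0.2379026 ] [[-9.53901585e-01  3.00118593e-01 -7.71872015e-04]
 [ 3.00119404e-01  9.53900681e-01 -1.35446482e-03]
 [ 3.29789166e-04 -1.52367991e-03 -9.99998785e-01]] 0.08800059142747559 [ 0.10832998  0.70138353 -0.86400644] 0.0187
```

View pics/scene0.png

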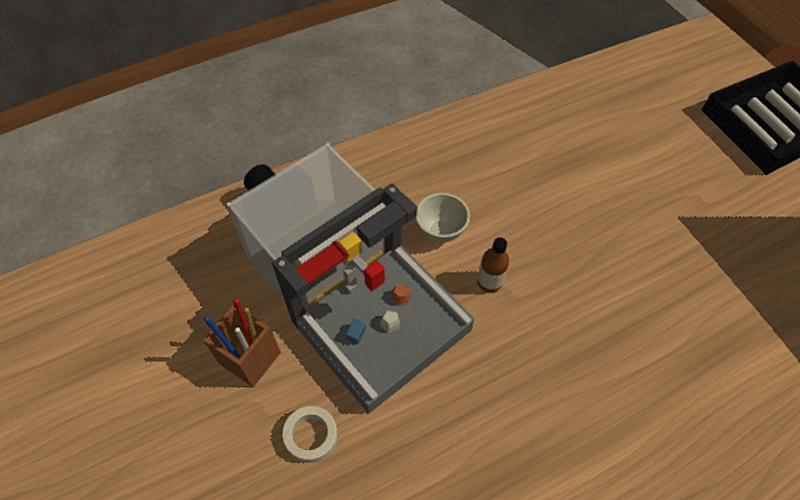

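View pics/top0.png

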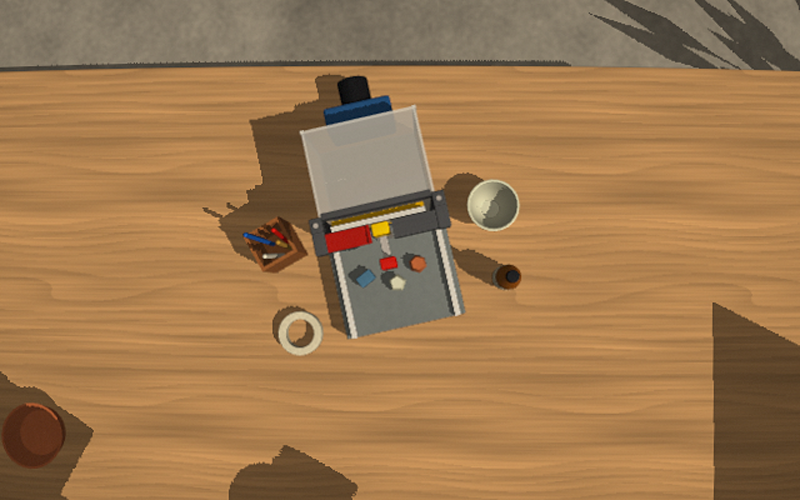

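```bash
python3 - <<'E'
from h import *
save("top","topc",(230,140,390,280),5)
save("scene","scenec",(210,140,390,335),3)
E
```

```text
(no output)
```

View pics/topc.png

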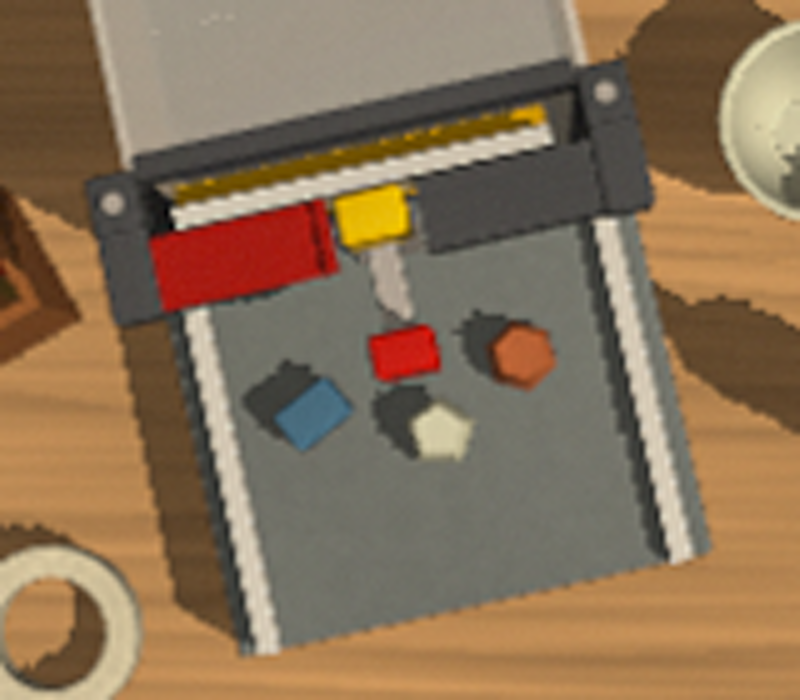

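View pics/scenec.png

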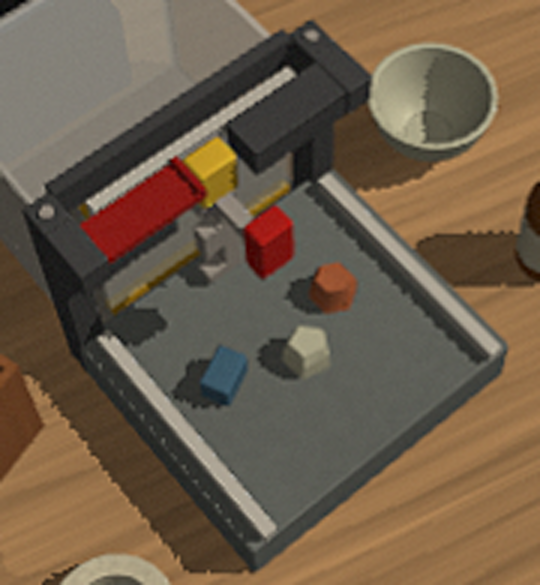

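```bash
cat >> h.py <<'E'
def st(p,P):
    P=np.atleast_2d(P); c,s=np.cos(p[2]),np.sin(p[2]); return np.c_[p[0]+c*P[:,0]-s*P[:,1],p[1]+s*P[:,0]+c*P[:,1],P[:,2]]
def inv(p,w):
    c,s=np.cos(p[2]),np.sin(p[2]); d=np.array(w[:2])-p[:2]; return np.array([c*d[0]+s*d[1],-s*d[0]+c*d[1]])*1000
tc=lambda u:np.array(u)/5+[230-.4,140-.4]
sc=lambda u:np.array(u)/3+[210-.33,140-.33]
E
python3 - <<'E'
from h import *
from scipy.optimize import least_squares
H=.19
L=[(-.032,.108,H),(.032,.108,H),(.032,-.108,H),(-.032,-.108,H)]
M=L+[(-.190,.088,.057),(-.190,-.088,.057)]
ut=tc([(121,325),(88,180),(625,62),(652,208),(280,650),(667,563)]); us=sc([(100,265),(28,205),(312,22),(368,85),(272,530),(480,362)])
f=lambda p:np.r_[(proj("top",st(p,M))-ut).ravel(),(proj("scene",st(p,M))-us).ravel()]
r=least_squares(f,[.6,.05,.24],loss="soft_l1"); p=r.x; print(p,np.degrees(p[2])); print(f(p).reshape(-1,2).round(1))
np.save("p.npy",p)
for n,u,z in [("handle",(404,352),.177),("knob",(372,216),.183),("white",(441,433),.069),("blue",(314,414),.067),("red",(523,355),.067)]:
    w=at_z("top",tc(u),z); print(n,w.round(4),inv(p,w).round(1))
for n,u,z in [("white",(305,340),.069),("blue",(228,365),.067),("red",(334,280),.067),("knob",(212,155),.183),("handle",(268,223),.177)]:
    w=at_z("scene",sc(u),z); print(n,w.round(4),inv(p,w).round(1))
for n,u,z in [("bowl",(493,205),.05),("bottle",(509,277),.12),("penbox",(275,246),.09),("tape",(300,333),.02)]:
    w=at_z("top",np.array(u)/1.25,z); print(n,w.round(3),inv(p,w).round())
E
```

```text
[0.65074957 0.09543838 0.21208643] 12.151657160440704
[[-1.9 -0.9]
 [-1.6 -4. ]
 [-0.2 -3.2]
 [ 1.3 -0.3]
 [ 0.   6.2]
 [ 1.3  7.4]
 [-6.7  3.6]
 [-3.4 -2. ]
 [-0.1 -3.2]
 [ 3.4 -2.6]
 [ 5.9  5.1]
 [ 9.2  4.2]]
handle [0.586  0.0816 0.177 ] [-66.2   0.1]
knob [0.6387 0.0943 0.183 ] [-12.1   1.4]
white [0.5556 0.0714 0.069 ] [-98.1  -3.5]
blue [0.5635 0.1271 0.067 ] [-78.7  49.3]
red [0.5899 0.036  0.067 ] [-72.  -45.3]
white [0.5582 0.0754 0.069 ] [-94.7  -0.1]
blue [0.5653 0.1258 0.067 ] [-77.1  47.7]
red [0.5891 0.039  0.067 ] [-72.1 -42.2]
knob [0.6406 0.0943 0.183 ] [-10.1   1. ]
handle [0.5873 0.0836 0.177 ] [-64.5   1.8]
bowl [ 0.696 -0.097  0.05 ] [   3. -198.]
bottle [ 0.566 -0.115  0.12 ] [-127. -188.]
penbox [0.617 0.282 0.09 ] [  6. 190.]
tape [0.463 0.25  0.02 ] [-151.  191.]
```

```bash
python3 - <<'E'
from h import *
from scipy.optimize import least_squares
H=.19
ut=tc([(121,325),(88,180),(625,62),(652,208),(280,650),(667,563),(372,216),(404,352)]); us=sc([(100,265),(28,205),(312,22),(368,85),(272,530),(480,362),(212,155),(268,223)])
def M(o,c): return [(-.032+o,.108,H),(.032+o,.108,H),(.032+o,-.108,H),(-.032+o,-.108,H),(-.190,.088,.057),(-.190,-.088,.057),(-.025,c,.183),(-.080,c,.177)]
f=lambda p:np.r_[(proj("top",st(p,M(p[3],p[4])))-ut).ravel(),(proj("scene",st(p,M(p[3],p[4])))-us).ravel()]
r=least_squares(f,[.6,.05,.24,0,0],loss="soft_l1"); p=r.x; print(p,np.degrees(p[2])); print(f(p).reshape(-1,2).round(1).tolist())
np.save("p.npy",p[:3])
for n,u,z in [("handle",(404,352),.177),("knob",(372,216),.183),("white",(441,433),.069),("blue",(314,414),.067),("red",(523,355),.067)]:
    w=at_z("top",tc(u),z); print(n,w.round(4),inv(p,w).round(1))
for n,u,z in [("white",(305,340),.069),("blue",(228,365),.067),("red",(334,280),.067),("knob",(212,155),.183),("handle",(268,223),.177)]:
    w=at_z("scene",sc(u),z); print(n,w.round(4),inv(p,w).round(1))
for n,u,z in [("bowl",(493,205),.05),("bottle",(509,277),.12),("penbox",(275,246),.09),("tape",(300,333),.02)]:
    w=at_z("top",np.array(u)/1.25,z); print(n,w.round(3),inv(p,w).round())
w=st(p,[(-.080,p[4],.155),(-.025,p[4]+.016,.220)]);print(w)
E
```

```text
[ 6.64772581e-01  9.91623801e-02  2.14903123e-01 -1.92405777e-02
  5.61276527e-04] 12.313041960086647
[[-1.7, 1.7], [-1.4, -1.4], [-0.1, -0.9], [1.5, 2.0], [-1.3, -0.2], [-0.2, 0.8], [-0.1, -0.8], [-0.5, -0.3], [-5.2, 5.9], [-2.2, 0.2], [1.1, -1.6], [4.7, -0.9], [0.9, -0.8], [3.9, -1.2], [0.0, 0.2], [0.7, 0.2]]
handle [0.586  0.0816 0.177 ] [-80.7  -0.4]
knob [0.6387 0.0943 0.183 ] [-26.6   0.8]
white [0.5556 0.0714 0.069 ] [-112.6   -3.9]
blue [0.5635 0.1271 0.067 ] [-93.   48.9]
red [0.5899 0.036  0.067 ] [-86.6 -45.8]
white [0.5582 0.0754 0.069 ] [-109.2   -0.5]
blue [0.5653 0.1258 0.067 ] [-91.5  47.3]
red [0.5891 0.039  0.067 ] [-86.8 -42.6]
knob [0.6406 0.0943 0.183 ] [-24.6   0.4]
handle [0.5873 0.0836 0.177 ] [-79.    1.3]
bowl [ 0.696 -0.097  0.05 ] [ -12. -199.]
bottle [ 0.566 -0.115  0.12 ] [-142. -188.]
penbox [0.617 0.282 0.09 ] [ -8. 189.]
tape [0.463 0.25  0.02 ] [-165.  191.]
[[0.58649312 0.08265052 0.155     ]
 [0.63681592 0.11001138 0.22      ]]
```

Call:
servo_tool(steps=[-1, 40, -30, 20, 0, 0, 6, -1, 75, -65, 30, 0, 0, 12, -1, 110, -100, 40, 0, 0, 18, -1, 145, -135, 40, 0, 0, 24, -1, 180, -170, 40, 0, 0, 29.7], squeeze=30)

```text
time: 0.7
position: [0.3511, 0.3798, 0.2793]
eef_rot: [[-0.976, -0.217, 0.001], [-0.217, 0.976, 0.001], [-0.001, 0.0, -1.0]]
ft_force: [0.5, -0.0, -0.3]
opening: 0.0881
grasp_force: 0.0
```

Call:
servo_tool(steps=[-1, 30, -38, 0, 0, 0, 0, -1, 60, -76, 0, 0, 0, 0, -1, 90, -114, 0, 0, 0, 0, -1, 120, -152, 0, 0, 0, 0, -1, 150, -190, 0, 0, 0, 0])

```text
time: 1.2
position: [0.5008, 0.1893, 0.2787]
eef_rot: [[-0.977, -0.212, 0.0], [-0.212, 0.977, 0.0], [-0.0, 0.0, -1.0]]
ft_force: [0.4, 1.6, 0.1]
opening: 0.0881
grasp_force: 0.0
```

Call:
servo_tool(steps=[-1, 28, -35, 0, 0, 0, 0, -1, 56, -70, 0, 0, 0, 0, -1, 75, -95, 0, 0, 0, 0, -1, 84, -105, 0, 0, 0, 0, -1, 84, -105.5, 0, 0, 0, 0])

```text
time: 1.7
position: [0.5844, 0.0845, 0.2782]
eef_rot: [[-0.978, -0.21, -0.001], [-0.21, 0.978, 0.0], [0.001, 0.0, -1.0]]
ft_force: [-0.8, 0.3, -0.3]
opening: 0.0883
grasp_force: 0.0
```

```bash
python3 - <<'E'
from h import *
o=arm.get_obs(); p=np.load("p.npy"); R=o["eef_rot"]; print(o["time"],o["position"],R.round(3).tolist(),inv(p,o["position"]),np.degrees(np.arctan2(-R[0,1],R[1,1])),o["qpos"])
E
```

```text
1.7 [0.58442693 0.0845436  0.27817789] [[-0.978, -0.21, -0.001], [-0.21, 0.978, 0.0], [0.001, 0.0, -1.0]] [-81.61496422   2.85142775] 12.110987222641398 [-3.27879111e+00  1.06163696e+01  8.71736059e+01  5.79107850e-03
  8.22576354e+01 -1.05390568e+02]
```

Call:
servo_tool(steps=[-1, 2, -2, -35, 0, 0, 0, -1, 2, -2, -70, 0, 0, 0, -1, 2, -2, -105, 0, 0, 0, -1, 2, -2, -125, 0, 0, 0, -1, 2, -2, -132, 0, 0, 0])

```text
time: 2.2
position: [0.5832, 0.0855, 0.144]
eef_rot: [[-0.977, -0.214, -0.005], [-0.214, 0.977, 0.001], [0.005, 0.002, -1.0]]
ft_force: [0.4, 0.5, 0.1]
opening: 0.0881
grasp_force: 0.0
```

Call:
servo_tool(steps=[0, 0, 0, 0, 0, 0, 0, 0.3, 0, 0, 0, 0, 0, 0, 1, 0, 0, 0, 0, 0, 0, 1, 0, 0, 0, 0, 0, 0, 1, 0, 0, 0, 0, 0, 0])

```text
time: 2.7
position: [0.5864, 0.0836, 0.1476]
eef_rot: [[-0.977, -0.212, 0.001], [-0.212, 0.977, -0.0], [-0.001, -0.0, -1.0]]
ft_force: [0.1, -0.4, -0.2]
opening: 0.0506
grasp_force: 0.0
```

Call:
servo_tool(steps=[1, 0, 0, 0, 0, 0, 0, 1, 0, 0, 0, 0, 0, 0, 1, 0, 0, 0, 0, 0, 0, 1, 0, 0, 0, 0, 0, 0, 1, 0, 0, 0, 0, 0, 0])

```text
time: 3.2
position: [0.586, 0.0834, 0.1467]
eef_rot: [[-0.977, -0.212, -0.0], [-0.212, 0.977, -0.0], [0.0, -0.0, -1.0]]
ft_force: [0.5, -1.5, 0.9]
opening: 0.026
grasp_force: 30.0
```

Call:
servo_tool(steps=[1, 0, 0, 0, 0, 0, 0, 1, 0, 0, 0, 0, 0, 0, 1, 0, 0, 3, 0, 0, 0, 1, 0, 0, 6, 0, 0, 0, 1, 0, 0, 10, 0, 0, 0])

```text
time: 3.7
position: [0.5859, 0.0836, 0.1566]
eef_rot: [[-0.977, -0.212, -0.0], [-0.212, 0.977, 0.0], [0.0, 0.0, -1.0]]
ft_force: [1.5, -0.5, -4.7]
opening: 0.0257
grasp_force: 30.0
```

Call:
servo_tool(steps=[1, 0, 0, 10, 0, 0, 0, 1, 0, 0, 20, 0, 0, 0, 1, 0, 0, 29, 0, 0, 0, 1, 0, 0, 37, 0, 0, 0, 1, 0, 0, 42, 0, 0, 0])

```text
time: 4.2
position: [0.5859, 0.0837, 0.1997]
eef_rot: [[-0.977, -0.212, 0.0], [-0.212, 0.977, 0.0], [-0.0, 0.0, -1.0]]
ft_force: [0.6, 0.1, -3.1]
opening: 0.026
grasp_force: 30.0
```

Call:
servo_tool(steps=[1, 0, 0, 6, 0, 0, 0, 1, 0, 0, 11, 0, 0, 0, 1, 0, 0, 13, 0, 0, 0, 1, 0, 0, 13, 0, 0, 0, 1, 0, 0, 13, 0, 0, 0])

```text
time: 4.7
position: [0.5859, 0.0837, 0.2115]
eef_rot: [[-0.977, -0.212, -0.0], [-0.212, 0.977, 0.0], [0.0, 0.0, -1.0]]
ft_force: [2.3, -0.3, -2.2]
opening: 0.0255
grasp_force: 30.0
```

Call:
servo_tool(steps=[1, -0.8, 3.6, 0, 0, 0, 0, 1, -1.6, 7.3, 0, 0, 0, 0, 1, -2.4, 11, 0, 0, 0, 0, 1, -3.1, 14.2, 0, 0, 0, 0, 1, -3.4, 15.8, 0, 0, 0, 0])

```text
time: 5.2
position: [0.583, 0.0966, 0.2118]
eef_rot: [[-0.977, -0.211, 0.001], [-0.211, 0.977, -0.006], [0.001, -0.006, -1.0]]
ft_force: [2.3, -17.7, -3.5]
opening: 0.026
grasp_force: 30.0
```

Call:
servo_tool(steps=[1, 0, 0, 0, 0, 0, 0, 1, 0, 0, 0, 0, 0, 0, 1, 0, 0, 0, 0, 0, 0])

```text
time: 5.5
position: [0.583, 0.0965, 0.2118]
eef_rot: [[-0.978, -0.211, 0.0], [-0.211, 0.978, -0.005], [0.001, -0.005, -1.0]]
ft_force: [1.7, -13.0, -3.5]
opening: 0.0259
grasp_force: 30.0
```

Call:
servo_tool(steps=[1, 0.3, -1.5, 0, 0, 0, 0, 1, 0.3, -1.5, -3, 0, 0, 0, 1, 0.3, -1.5, -6, 0, 0, 0, 1, 0.3, -1.5, -8, 0, 0, 0, 1, 0.3, -1.5, -10, 0, 0, 0])

```text
time: 6.0
position: [0.583, 0.0963, 0.2017]
eef_rot: [[-0.977, -0.211, 0.0], [-0.211, 0.977, -0.003], [0.001, -0.003, -1.0]]
ft_force: [-0.6, -8.1, 9.3]
opening: 0.0256
grasp_force: 30.0
```

Call:
servo_tool(steps=[1, 0, 0, -1, 0, 0, 0, 1, 0, 0, -2, 0, 0, 0, 1, 0, 0, -2, 0, 0, 0, 1, 0, 0, -2, 0, 0, 0])

```text
time: 6.4
position: [0.583, 0.0964, 0.2017]
eef_rot: [[-0.977, -0.212, 0.001], [-0.212, 0.977, -0.003], [-0.0, -0.003, -1.0]]
ft_force: [-4.3, -8.1, 7.8]
opening: 0.026
grasp_force: 30.0
```

```bash
python3 - <<'E'
from h import *
save("scene","s2",(210,100,390,250),4)
E
```

```text
(no output)
```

View pics/s2.png

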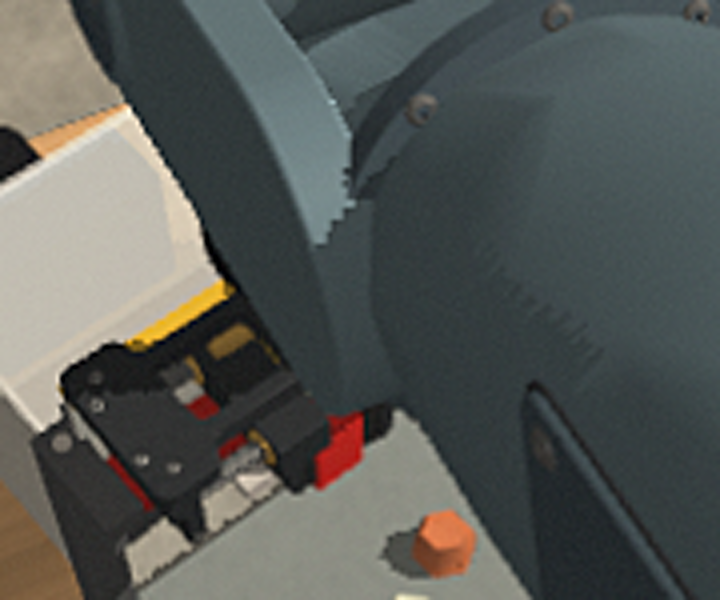

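Call:
servo_tool(steps=[1, 0, -0.5, 1.5, 0, 0, 0, 0.5, 0, -0.5, 1.5, 0, 0, 0, -1, 0, -0.5, 1.5, 0, 0, 0, -1, 0, -0.5, 1.5, 0, 0, 0, -1, 0, -0.5, 1.5, 0, 0, 0])

```text
time: 6.95
position: [0.5829, 0.0979, 0.2015]
eef_rot: [[-0.977, -0.212, 0.0], [-0.212, 0.977, 0.0], [-0.001, 0.0, -1.0]]
ft_force: [0.4, -0.0, -0.1]
opening: 0.0473
grasp_force: 0.0
```

Call:
servo_tool(steps=[-1, 0, 0, 0, 0, 0, 0, -1, 0, 0, 0, 0, 0, 0, -1, 0, 0, 0, 0, 0, 0, -1, 0, 0, 0, 0, 0, 0, -1, 0, 0, 0, 0, 0, 0])

```text
time: 7.45
position: [0.5829, 0.0974, 0.2012]
eef_rot: [[-0.977, -0.212, -0.0], [-0.212, 0.977, 0.0], [0.0, 0.0, -1.0]]
ft_force: [-0.3, -0.6, -0.4]
opening: 0.0871
grasp_force: 0.0
```

Call:
servo_tool(steps=[-1, 0, 0, 25, 0, 0, 0, -1, 0, 0, 60, 0, 0, 0, -1, 0, 0, 95, 0, 0, 0, -1, 0, 0, 100, 0, 0, 0, -1, 0, 0, 100, 0, 0, 0])

```text
time: 7.95
position: [0.5836, 0.0974, 0.3027]
eef_rot: [[-0.977, -0.212, 0.003], [-0.212, 0.977, -0.0], [-0.003, -0.001, -1.0]]
ft_force: [0.3, 0.3, -0.7]
opening: 0.088
grasp_force: 0.0
```

```bash
python3 - <<'E'
from h import *
o=arm.get_obs(); print(o["position"])
save("top","t3",(270,160,350,220),9)
E
```

```text
[0.58355052 0.09741219 0.30270304]
```

View pics/t3.png

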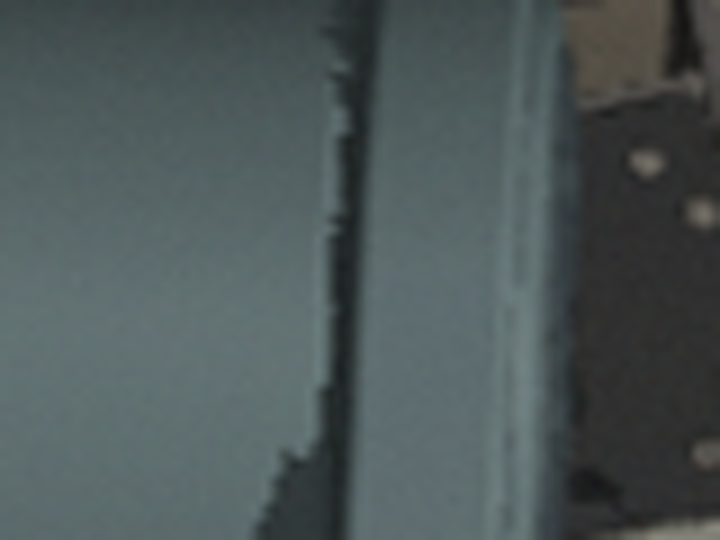

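Call:
servo_tool(steps=[-1, 20, 4, 0, 0, 0, 0, -1, 42, 8, 0, 0, 0, 0, -1, 53, 10.5, 0, 0, 0, 0, -1, 53, 10.5, 0, 0, 0, 0, -1, 53, 10.5, -10, 0, 0, 0])

```text
time: 8.5
position: [0.6357, 0.1079, 0.2904]
eef_rot: [[-0.977, -0.212, -0.0], [-0.212, 0.977, -0.0], [0.0, 0.0, -1.0]]
ft_force: [-0.2, -0.7, -0.5]
opening: 0.0881
grasp_force: 0.0
```

Call:
servo_tool(steps=[-1, 0, 0, -25, 0, 0, 0, -1, 0, 0, -50, 0, 0, 0, -1, 0, 0, -70, 0, 0, 0, -1, 0, 0, -81, 0, 0, 0, -1, 0, 0, -85, 0, 0, 0])

```text
time: 9.0
position: [0.6343, 0.1078, 0.2041]
eef_rot: [[-0.977, -0.212, -0.003], [-0.212, 0.977, -0.0], [0.003, 0.001, -1.0]]
ft_force: [0.4, -0.7, -0.7]
opening: 0.0881
grasp_force: 0.0
```

Call:
servo_tool(steps=[0, 0, 0, 0, 0, 0, 0, 0.3, 0, 0, 0, 0, 0, 0, 1, 0, 0, 0, 0, 0, 0, 1, 0, 0, 0, 0, 0, 0, 1, 0, 0, 0, 0, 0, 0])

```text
time: 9.5
position: [0.6361, 0.1079, 0.2068]
eef_rot: [[-0.977, -0.212, 0.001], [-0.212, 0.977, -0.0], [-0.001, -0.0, -1.0]]
ft_force: [0.4, 0.4, 0.4]
opening: 0.0502
grasp_force: 0.0
```

Call:
servo_tool(steps=[1, 0, 0, 0, 0, 0, 0, 1, 0, 0, 0, 0, 0, 0, 1, 0, 0, 0, 0, 0, 0, 1, 0, 0, 0, 0, 0, 0, 1, 0, 0, 0, 0, 0, 0])

```text
time: 10.0
position: [0.6358, 0.108, 0.2062]
eef_rot: [[-0.977, -0.212, -0.0], [-0.212, 0.977, 0.0], [0.0, 0.0, -1.0]]
ft_force: [-0.5, 1.0, 0.2]
opening: 0.0278
grasp_force: 30.0
```

Call:
servo_tool(steps=[1, 0, 0, 3, 0, 0, 0, 1, 0, 0, 6, 0, 0, 0, 1, 0, 0, 9, 0, 0, 0, 1, 0, 0, 10, 0, 0, 0, 1, 0, 0, 10, 0, 0, 0])

```text
time: 10.5
position: [0.6358, 0.108, 0.2164]
eef_rot: [[-0.977, -0.212, -0.0], [-0.212, 0.977, 0.0], [0.0, 0.0, -1.0]]
ft_force: [0.7, 1.6, -3.1]
opening: 0.0276
grasp_force: 30.0
```

Call:
servo_tool(steps=[1, 0.8, -3.6, 0, 0, 0, 0, 1, 1.6, -7.3, 0, 0, 0, 0, 1, 2.4, -11, 0, 0, 0, 0, 1, 3.2, -14.5, 0, 0, 0, 0, 1, 3.5, -16, 0, 0, 0, 0])

```text
time: 11.0
position: [0.6393, 0.0927, 0.2161]
eef_rot: [[-0.977, -0.212, -0.0], [-0.212, 0.977, 0.003], [-0.0, 0.003, -1.0]]
ft_force: [1.7, 10.3, -3.3]
opening: 0.0276
grasp_force: 30.0
```

Call:
servo_tool(steps=[1, 0, 0, 0, 0, 0, 0, 1, 0, 0, 0, 0, 0, 0])

```text
time: 11.2
position: [0.6393, 0.0928, 0.2161]
eef_rot: [[-0.977, -0.212, 0.0], [-0.212, 0.977, 0.002], [-0.0, 0.002, -1.0]]
ft_force: [1.5, 5.2, -3.8]
opening: 0.0277
grasp_force: 30.0
```

Call:
servo_tool(steps=[1, 0, 0.3, 6, 0, 0, 0, 1, 0, 0.3, 15, 0, 0, 0, 1, 0, 0.3, 25, 0, 0, 0, 1, 0, 0.3, 34, 0, 0, 0, 1, 0, 0.3, 42, 0, 0, 0])

```text
time: 11.7
position: [0.6393, 0.0928, 0.2585]
eef_rot: [[-0.977, -0.212, -0.0], [-0.212, 0.977, 0.001], [-0.0, 0.001, -1.0]]
ft_force: [2.3, 5.4, -3.6]
opening: 0.0278
grasp_force: 30.0
```

Call:
servo_tool(steps=[1, 0, 0, 5, 0, 0, 0, 1, 0, 0, 8, 0, 0, 0, 1, 0, 0, 8, 0, 0, 0, 1, 0, 0, 8, 0, 0, 0])

```text
time: 12.1
position: [0.6393, 0.0928, 0.2663]
eef_rot: [[-0.977, -0.212, 0.0], [-0.212, 0.977, 0.001], [-0.0, 0.001, -1.0]]
ft_force: [2.1, 5.0, -2.7]
opening: 0.0279
grasp_force: 30.0
```

Call:
servo_tool(steps=[1, -0.8, 3.6, 0, 0, 0, 0, 1, -1.6, 7.3, 0, 0, 0, 0, 1, -2.4, 11, 0, 0, 0, 0, 1, -3.1, 14.2, 0, 0, 0, 0, 1, -3.5, 16, 0, 0, 0, 0])

```text
time: 12.6
position: [0.6357, 0.1084, 0.2662]
eef_rot: [[-0.977, -0.212, -0.0], [-0.212, 0.977, -0.0], [0.0, -0.0, -1.0]]
ft_force: [2.5, 0.2, -3.3]
opening: 0.028
grasp_force: 30.0
```

Call:
servo_tool(steps=[1, 0, 0, 0, 0, 0, 0, 1, 0, 0, 0, 0, 0, 0, 1, 0, 0, 0, 0, 0, 0])

```text
time: 12.9
position: [0.6357, 0.1085, 0.2661]
eef_rot: [[-0.977, -0.212, -0.0], [-0.212, 0.977, 0.0], [0.0, 0.001, -1.0]]
ft_force: [1.3, 1.0, -2.8]
opening: 0.0277
grasp_force: 30.0
```

Shifted 16 mm, reached the left stop; now lower to 0.105.

Call:
servo_tool(steps=[1, 0, 0.5, -3, 0, 0, 0, 1, 0, 0.5, -6, 0, 0, 0, 1, 0, 0.5, -8, 0, 0, 0, 1, 0, 0.5, -10, 0, 0, 0, 1, 0, 0.5, -11.5, 0, 0, 0])

```text
time: 13.4
position: [0.6358, 0.1085, 0.2561]
eef_rot: [[-0.977, -0.212, 0.0], [-0.212, 0.977, -0.0], [-0.0, -0.0, -1.0]]
ft_force: [-6.7, -1.2, 10.5]
opening: 0.0279
grasp_force: 30.0
```

Call:
servo_tool(steps=[1, 0, 0, 0, 0, 0, 0, 1, 0, 0, 0, 0, 0, 0])

```text
time: 13.6
position: [0.6358, 0.1085, 0.2562]
eef_rot: [[-0.977, -0.212, 0.001], [-0.212, 0.977, -0.0], [-0.0, -0.001, -1.0]]
ft_force: [-5.3, -2.0, 5.5]
opening: 0.0278
grasp_force: 30.0
```

Call:
servo_tool(steps=[1, 0, 0, 1, 0, 0, 0, 0.5, 0, 0, 1, 0, 0, 0, -1, 0, 0, 1, 0, 0, 0, -1, 0, 0, 1, 0, 0, 0, -1, 0, 0, 1, 0, 0, 0])

```text
time: 14.1
position: [0.636, 0.1089, 0.2555]
eef_rot: [[-0.977, -0.212, 0.0], [-0.212, 0.977, 0.0], [-0.0, 0.0, -1.0]]
ft_force: [-0.3, 0.1, -0.3]
opening: 0.0496
grasp_force: 0.0
```

Call:
servo_tool(steps=[-1, 0, 0, 0, 0, 0, 0, -1, 0, 0, 0, 0, 0, 0, -1, 0, 0, 0, 0, 0, 0, -1, 0, 0, 15, 0, 0, 0, -1, 0, 0, 40, 0, 0, 0])

```text
time: 14.6
position: [0.6349, 0.1087, 0.2949]
eef_rot: [[-0.977, -0.212, -0.004], [-0.212, 0.977, 0.0], [0.004, 0.001, -1.0]]
ft_force: [1.2, 0.2, 0.8]
opening: 0.0877
grasp_force: 0.0
```

Call:
servo_tool(steps=[-1, 0, 0, 35, 0, 0, 0, -1, -15, -3, 50, 0, 0, 0, -1, -50, -10, 50, 0, 0, 0, -1, -85, -18, 50, 0, 0, 0, 0, -120, -26, 50, 0, 0, 0])

```text
time: 15.1
position: [0.5148, 0.0825, 0.3471]
eef_rot: [[-0.977, -0.212, 0.002], [-0.212, 0.977, -0.0], [-0.002, -0.0, -1.0]]
ft_force: [-0.1, 0.1, 0.5]
opening: 0.0822
grasp_force: 0.0
```

Call:
servo_tool(steps=[0, -35, -8, 0, 0, 0, 0, 1, -70, -15, 0, 0, 0, 0, 1, -105, -23, 0, 0, 0, 0, 1, -130, -28, 0, 0, 0, 0, 1, -130, -28, 0, 0, 0, 0])

```text
time: 15.6
position: [0.3842, 0.0545, 0.3474]
eef_rot: [[-0.977, -0.211, 0.003], [-0.211, 0.977, -0.001], [-0.003, -0.001, -1.0]]
ft_force: [0.4, -0.3, 0.3]
opening: 0.0425
grasp_force: 0.0
```

```bash
python3 - <<'E'
from h import *
o=arm.get_obs(); p=np.load("p.npy"); print(o["position"],inv(p,o["position"]),o["qpos"].round(1) if hasattr(o["qpos"],"round") else o["qpos"])
save("scene","s4",(190,80,430,280),3.3)
E
```

```text
[0.38423314 0.05452759 0.34737229] [-283.60470069   16.21775983] [  -9.6  -19.8  107.7   -0.    91.9 -111.8]
```

View pics/s4.png

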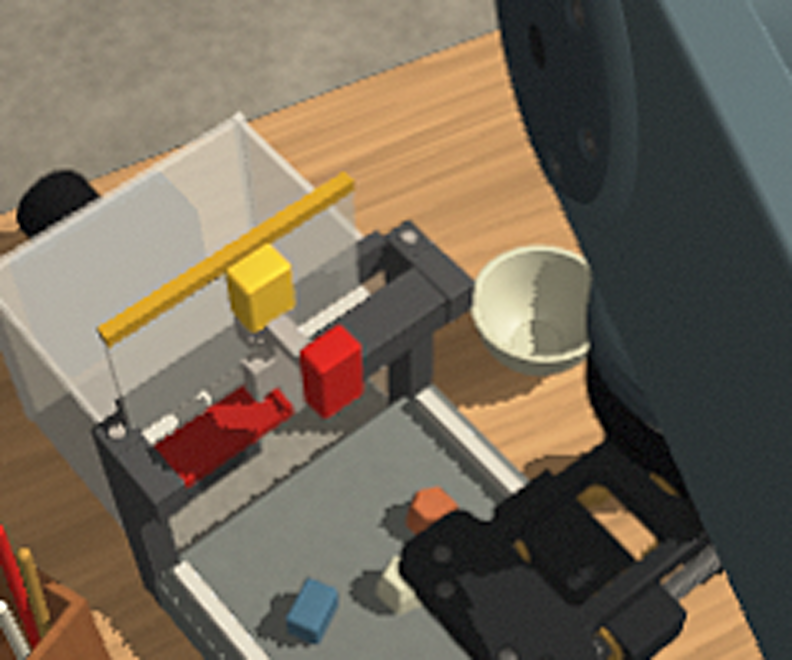

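Call:
servo_tool(steps=[1, 20, 10, -20, 1.7, -7.8, 0, 1, 45, 22, -50, 3.4, -15.6, 0, 1, 70, 34, -80, 5.1, -23.4, 0, 1, 95, 46, -105, 6.8, -31.2, 0, 1, 124, 60, -120, 8.5, -39, 0])

```text
time: 16.15
position: [0.5104, 0.1146, 0.2256]
eef_rot: [[-0.747, -0.211, 0.63], [-0.161, 0.978, 0.136], [-0.644, 0.0, -0.765]]
ft_force: [-0.0, 1.8, -0.0]
opening: 0.0004
grasp_force: 0.0
```

Call:
servo_tool(steps=[1, 0, 0, -15, 1.1, -5, 0, 1, 0, 0, -30, 2.2, -9.9, 0, 1, 0, 0, -30, 2.2, -9.9, 0])

```text
time: 16.45
position: [0.5094, 0.1147, 0.1947]
eef_rot: [[-0.629, -0.212, 0.748], [-0.135, 0.977, 0.164], [-0.766, 0.003, -0.643]]
ft_force: [0.8, -0.0, 0.1]
opening: 0.0001
grasp_force: 0.0
```

```bash
python3 - <<'E'
from h import *
o=arm.get_obs(); p=np.load("p.npy"); R=np.array(o["eef_rot"]); print(o["position"],inv(p,o["position"]),np.round(o["qpos"],1))
c,s=np.cos(p[2]),np.sin(p[2]); S=np.array([[c,-s,0],[s,c,0],[0,0,1]]); print((S.T@R).round(3), "tilt below horiz",np.degrees(np.arcsin(-R[2,2])))
E
```

```text
[0.50944995 0.11472706 0.19468649] [-148.43054374   48.32963064] [ -11.6  -19.2  139.3   56.6   21.9 -160.3]
[[-0.643  0.001  0.766]
 [ 0.003  1.     0.001]
 [-0.766  0.003 -0.643]] tilt below horiz 40.040284951406534
```

Call:
servo_tool(steps=[1, 0, 0, -30, 0, 0, 0, 1, 0, 0, -65, 0, 0, 0, 1, 0, 0, -100, 0, 0, 0, 1, 0, 0, -125, 0, 0, 0, 1, 0, 0, -139, 0, 0, 0])

```text
time: 16.95
position: [0.501, 0.1247, 0.1274]
eef_rot: [[-0.676, -0.202, 0.709], [-0.137, 0.979, 0.148], [-0.724, 0.003, -0.689]]
ft_force: [-0.3, 0.2, 0.6]
opening: 0.0004
grasp_force: 0.0
```

Call:
servo_tool(steps=[1, 0, 0, 0, 0, 0, 0, 1, 0, 0, 0, 0, 0, 0])

```text
time: 17.15
position: [0.5009, 0.1244, 0.1283]
eef_rot: [[-0.674, -0.201, 0.71], [-0.136, 0.98, 0.148], [-0.726, 0.003, -0.688]]
ft_force: [-0.4, -0.4, -0.0]
opening: 0.0003
grasp_force: 0.0
```

```bash
python3 - <<'E'
from h import *
o=arm.get_obs(); p=np.load("p.npy"); R=np.array(o["eef_rot"]); print(o["position"],inv(p,o["position"]),np.round(o["qpos"],1))
E
```

```text
[0.50093633 0.12442703 0.12831257] [-154.67977775   59.62202397] [  -8.3   -8.4  139.8   75.2   14.9 -178.6]
```

Call:
servo_tool(steps=[1, 0, 0, 35, 0, 0, 0, 1, 0, 0, 70, 0, 0, 0, 1, 0, 0, 105, 0, 0, 0, 1, 0, 0, 139, 0, 0, 0, 1, 0, 0, 139, 0, 0, 0])

```text
time: 17.65
position: [0.5029, 0.1234, 0.2749]
eef_rot: [[-0.667, -0.199, 0.718], [-0.137, 0.98, 0.144], [-0.732, -0.002, -0.681]]
ft_force: [0.4, 0.4, 0.2]
opening: 0.0006
grasp_force: 0.0
```

```bash
python3 - <<'E'
from h import *
o=arm.get_obs(); p=np.load("p.npy"); R=np.array(o["eef_rot"]); print(o["position"],inv(p,o["position"]),np.round(o["qpos"],1),R)
E
```

```text
[0.50291466 0.12335809 0.27494536] [-152.97491136   58.15578435] [  -8.3  -29.   133.3   26.7   33.3 -126.6] [[-0.66690738 -0.19903715  0.71806598]
 [-0.13698178  0.9799898   0.144416  ]
 [-0.73244149 -0.00204986 -0.6808269 ]]
```

Call:
servo_tool(steps=[1, 0, 0, 0, 6.1, 1.22, -5.79, 1, 0, 0, 0, 12.2, 2.44, -11.58, 1, 0, 0, 0, 18.3, 3.66, -17.37, 1, 0, 0, 0, 24.4, 4.88, -23.16, 1, 0, 0, 0, 30.5, 6.1, -28.95])

```text
time: 18.15
position: [0.5002, 0.1244, 0.2665]
eef_rot: [[-0.631, 0.305, 0.713], [0.566, 0.809, 0.155], [-0.53, 0.502, -0.684]]
ft_force: [-0.1, -0.6, -0.3]
opening: 0.0009
grasp_force: 0.0
```

Call:
servo_tool(steps=[1, 0, 0, 0, 6.1, 1.22, -5.79, 1, 0, 0, 0, 12.2, 2.44, -11.58, 1, 0, 0, 0, 18.3, 3.66, -17.37, 1, 0, 0, 0, 24.4, 4.88, -23.16, 1, 0, 0, 0, 30.5, 6.1, -28.95])

```text
time: 18.65
position: [0.5002, 0.1244, 0.2664]
eef_rot: [[-0.258, 0.645, 0.719], [0.965, 0.213, 0.155], [-0.053, 0.734, -0.677]]
ft_force: [-0.1, -0.0, -0.2]
opening: 0.0003
grasp_force: 0.0
```

Call:
servo_tool(steps=[1, 0, 0, 0, 6.1, 1.22, -5.79, 1, 0, 0, 0, 12.2, 2.44, -11.58, 1, 0, 0, 0, 18.3, 3.66, -17.37, 1, 0, 0, 0, 24.4, 4.88, -23.16, 1, 0, 0, 0, 30.5, 6.1, -28.95])

```text
time: 19.15
position: [0.5002, 0.1244, 0.2664]
eef_rot: [[0.246, 0.644, 0.725], [0.855, -0.496, 0.15], [0.456, 0.583, -0.673]]
ft_force: [0.8, 0.6, -0.4]
opening: 0.0004
grasp_force: 0.0
```

Call:
servo_tool(steps=[1, 0, 0, 0, 6.1, 1.22, -5.79, 1, 0, 0, 0, 12.2, 2.44, -11.58, 1, 0, 0, 0, 18.3, 3.66, -17.37, 1, 0, 0, 0, 24.4, 4.88, -23.16, 1, 0, 0, 0, 30.5, 6.1, -28.95])

```text
time: 19.65
position: [0.5002, 0.1244, 0.2664]
eef_rot: [[0.617, 0.302, 0.727], [0.296, -0.945, 0.142], [0.729, 0.128, -0.672]]
ft_force: [-0.5, -0.4, 0.4]
opening: 0.0006
grasp_force: 0.0
```

```bash
cat >> h.py <<'E'
from scipy.spatial.transform import Rotation as Ro
def fix(target,tilt,z):
    "shift/turn to reach station point (mm) with flipped tool, tilt deg below horizontal"
    o=arm.get_obs(); p=np.load("p.npy"); R=np.array(o["eef_rot"]); c,s=np.cos(p[2]),np.sin(p[2]); S=np.array([[c,-s,0],[s,c,0],[0,0,1]])
    a=np.radians(tilt); zt=np.array([np.cos(a),0,-np.sin(a)]); yt=np.array([0,-1,0]); Rt=S@np.c_[np.cross(yt,zt),yt,zt]
    rv=np.degrees(Ro.from_matrix(Rt@R.T).as_rotvec()); w=st(p,[target[0]/1e3,target[1]/1e3,z/1e3])[0]
    print("t",o["time"],"station",inv(p,o["position"]).round(1),"z",o["position"][2],"q",np.round(o["qpos"],1),"\nshift",((w-o["position"])*1e3).round(1),"rotvec",rv.round(2))
E
python3 -c "
from h import *
fix((-150,48),40,200)"
```

```text
t 19.65 station [-155.4   59.7] z 0.26642967110242965 q [ -8.  -29.  134.6  27.8  31.3  42.8] 
shift [  7.8 -10.3 -66.4] rotvec [ 7.78 -0.68 -5.25]
```

Call:
servo_tool(steps=[1, 4, -5, -15, 4, -0.3, -2.6, 1, 8, -10, -35, 7.8, -0.7, -5.2, 1, 8, -10, -66, 7.8, -0.7, -5.2, 1, 8, -10, -96, 7.8, -0.7, -5.2, 1, 8, -10, -120, 7.8, -0.7, -5.2])

```text
time: 20.15
position: [0.5083, 0.1149, 0.1537]
eef_rot: [[0.626, 0.219, 0.749], [0.143, -0.976, 0.166], [0.767, 0.003, -0.642]]
ft_force: [-0.3, 0.5, -0.3]
opening: 0.0007
grasp_force: 0.0
```

```bash
python3 -c "
from h import *
fix((-150,48),40,56)"
```

```text
t 20.15 station [-149.5   48.7] z 0.1536930750929746 q [-11.7 -12.1 140.8  78.5  18.8  -4.3] 
shift [ -0.3  -0.8 -97.7] rotvec [ 0.15  0.11 -0.35]
```

Call:
servo_tool(steps=[1, 0, -1, -15, 0, 0, 0, 1, 0, -1, -32, 0, 0, 0, 1, 0, -1, -48, 0, 0, 0, 1, 0, -1, -62, 0, 0, 0, 1, 0, -1, -72, 0, 0, 0])

```text
time: 20.65
position: [0.5086, 0.1139, 0.0822]
eef_rot: [[0.626, 0.219, 0.749], [0.143, -0.976, 0.166], [0.767, 0.003, -0.642]]
ft_force: [0.3, 0.4, 0.7]
opening: -0.0001
grasp_force: 0.0
```

```bash
python3 -c "
from h import *
fix((-150,48),40,56)"
```

```text
t 20.65 station [-149.5   47.7] z 0.08215936852477315 q [-12.    3.6 140.9 121.7  21.9 -50.1] 
shift [ -0.6   0.2 -26.2] rotvec [ 0.15  0.1  -0.35]
```

Call:
servo_tool(steps=[1, 0, 0, -9, 0, 0, 0, 1, 0, 0, -18, 0, 0, 0, 1, 0, 0, -24, 0, 0, 0, 1, 0, 0, -26, 0, 0, 0, 1, 0, 0, -26, 0, 0, 0])

```text
time: 21.15
position: [0.5088, 0.1142, 0.0569]
eef_rot: [[0.625, 0.22, 0.749], [0.143, -0.976, 0.167], [0.767, 0.002, -0.642]]
ft_force: [0.3, 0.2, 0.4]
opening: 0.0003
grasp_force: 0.0
```

Call:
servo_tool(steps=[1, 12, 2.6, 0, 0, 0, 0, 1, 25, 5.4, 0, 0, 0, 0, 1, 35, 7.6, 0, 0, 0, 0, 1, 45, 9.8, 0, 0, 0, 0, 1, 55, 12, 0, 0, 0, 0])

```text
time: 21.65
position: [0.5645, 0.1266, 0.0574]
eef_rot: [[0.625, 0.221, 0.749], [0.143, -0.975, 0.168], [0.768, 0.002, -0.641]]
ft_force: [0.6, 0.4, 0.0]
opening: 0.0003
grasp_force: 0.1
```

Call:
servo_tool(steps=[1, 10, 2.2, 0, 0, 0, 0, 1, 20, 4.4, 0, 0, 0, 0, 1, 30, 6.6, 0, 0, 0, 0, 1, 38, 8.3, 0, 0, 0, 0, 1, 38, 8.3, 0, 0, 0, 0])

```text
time: 22.15
position: [0.6032, 0.1349, 0.0575]
eef_rot: [[0.624, 0.221, 0.75], [0.143, -0.975, 0.168], [0.768, 0.003, -0.64]]
ft_force: [0.8, 0.1, 0.4]
opening: 0.0005
grasp_force: 0.0
```

```bash
python3 -c "
from h import *
fix((-150,-3),40,56)
save('scene','s5',(200,130,390,290),4)"
```

```text
t 22.15 station [-52.6  48.1] z 0.057547946001206024 q [ -5.5  18.4 127.  134.8  19.7 -58.6] 
shift [-84.3 -70.7  -1.5] rotvec [ 0.1   0.21 -0.44]
```

View pics/s5.png

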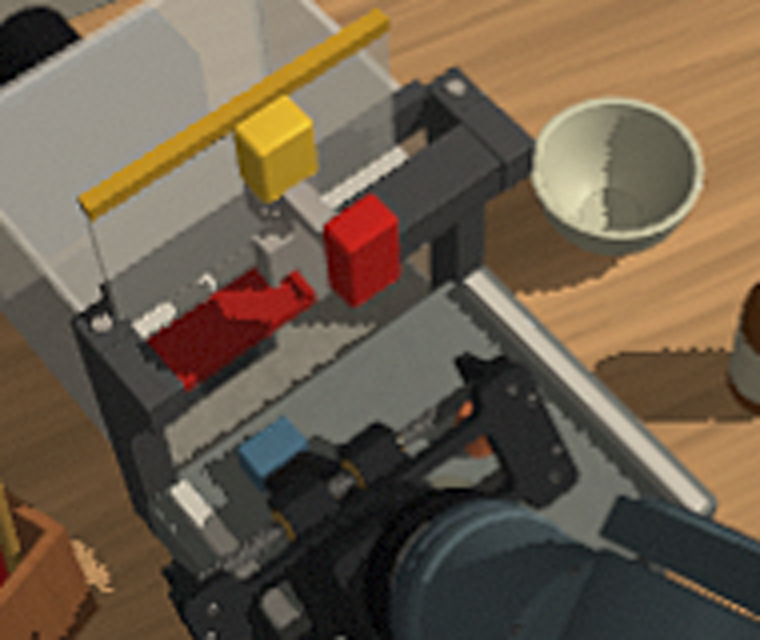

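Call:
servo_tool(steps=[1, -25, -5.4, 0, 0, 0, 0, 1, -60, -13, 0, 0, 0, 0, 1, -95, -20.7, -1, 0, 0, 0, 1, -90, -43, -1.5, 0, 0, 0, 1, -84.3, -70.7, -1.5, 0, 0, 0])

```text
time: 22.7
position: [0.5154, 0.0651, 0.055]
eef_rot: [[0.626, 0.223, 0.747], [0.144, -0.975, 0.17], [0.766, 0.001, -0.642]]
ft_force: [0.5, 0.5, 0.6]
opening: 0.0005
grasp_force: 0.0
```

Call:
servo_tool(steps=[1, 0, 0, 0, 0, 0, 0, 1, 12, 2.6, 0, 0, 0, 0, 1, 22, 4.8, 0, 0, 0, 0, 1, 32, 7, 0, 0, 0, 0, 1, 42, 9.1, 0, 0, 0, 0])

```text
time: 23.2
position: [0.5604, 0.0747, 0.0556]
eef_rot: [[0.625, 0.223, 0.748], [0.144, -0.975, 0.169], [0.767, 0.002, -0.641]]
ft_force: [-0.1, -0.9, 0.7]
opening: 0.0007
grasp_force: 0.3
```

Call:
servo_tool(steps=[1, 12, 2.6, 0, 0, 0, 0, 1, 24, 5.2, 0, 0, 0, 0, 1, 36, 7.8, 0, 0, 0, 0, 1, 48, 10.5, 0, 0, 0, 0, 1, 53, 11.5, 0, 0, 0, 0])

```text
time: 23.7
position: [0.6141, 0.085, 0.056]
eef_rot: [[0.624, 0.221, 0.749], [0.143, -0.975, 0.168], [0.768, 0.003, -0.64]]
ft_force: [-0.3, -0.7, 1.7]
opening: 0.0006
grasp_force: 0.5
```

```bash
python3 -c "
from h import *
fix((-150,-45),40,56)"
```

```text
t 23.7 station [-52.5  -3.1] z 0.05602243183954735 q [-13.1  19.  126.5 121.9  23.1 -51.4] 
shift [-86.3 -61.7  -0. ] rotvec [ 0.11  0.21 -0.45]
```

Call:
servo_tool(steps=[1, -25, -5.4, 0, 0, 0, 0, 1, -60, -13, 0, 0, 0, 0, 1, -95, -20.7, 0, 0, 0, 0, 1, -91, -41, 0, 0, 0, 0, 1, -86.3, -61.7, 0, 0, 0, 0])

```text
time: 24.2
position: [0.525, 0.0232, 0.0553]
eef_rot: [[0.626, 0.221, 0.748], [0.143, -0.975, 0.169], [0.767, 0.001, -0.642]]
ft_force: [-0.2, -0.8, -0.5]
opening: 0.0003
grasp_force: 0.0
```

Call:
servo_tool(steps=[1, 0, 0, 0, 0, 0, 0, 1, 15, 3.3, 0, 0, 0, 0, 1, 30, 6.5, 0, 0, 0, 0, 1, 42, 9.1, 0, 0, 0, 0, 1, 54, 11.7, 0, 0, 0, 0])

```text
time: 24.7
position: [0.5807, 0.0355, 0.0555]
eef_rot: [[0.625, 0.221, 0.749], [0.143, -0.975, 0.168], [0.767, 0.002, -0.641]]
ft_force: [-0.5, 0.5, 0.2]
opening: 0.0003
grasp_force: 0.3
```

Call:
servo_tool(steps=[1, 12, 2.6, 0, 0, 0, 0, 1, 24, 5.2, 0, 0, 0, 0, 1, 36, 7.8, 0, 0, 0, 0, 1, 46, 10, 0, 0, 0, 0, 1, 52, 11.3, 0, 0, 0, 0])

```text
time: 25.2
position: [0.6333, 0.0462, 0.0558]
eef_rot: [[0.625, 0.221, 0.749], [0.143, -0.975, 0.168], [0.768, 0.002, -0.641]]
ft_force: [-0.8, -0.3, 0.4]
opening: 0.0001
grasp_force: 0.4
```

```bash
python3 -c "
from h import *
fix((-12,-45),40,56)"
```

```text
t 25.2 station [-42. -45.] z 0.05579508082722104 q [-18.   20.5 124.  113.   25.1 -46.1] 
shift [29.3  6.4  0.2] rotvec [ 0.1   0.18 -0.45]
```

Continue slowly over the edge, then back off, and look.

Call:
servo_tool(steps=[1, 6, 1.3, 0, 0, 0, 0, 1, 12, 2.6, 0, 0, 0, 0, 1, 18, 3.9, 0, 0, 0, 0, 1, 24, 5.2, 0, 0, 0, 0, 1, 29, 6.4, 0, 0, 0, 0])

```text
time: 25.7
position: [0.6631, 0.0524, 0.0576]
eef_rot: [[0.622, 0.221, 0.751], [0.143, -0.975, 0.168], [0.77, 0.002, -0.638]]
ft_force: [-2.0, 1.5, 9.4]
opening: 0.0004
grasp_force: 3.2
```

Call:
servo_tool(steps=[1, 3, 0.7, 0, 0, 0, 0, 1, 3, 0.7, 0, 0, 0, 0, 1, -30, -6.5, 0, 0, 0, 0, 1, -60, -13, 0, 0, 0, 0, 1, -75, -16, 0, 0, 0, 0])

```text
time: 26.2
position: [0.5832, 0.0368, 0.0541]
eef_rot: [[0.628, 0.22, 0.747], [0.142, -0.975, 0.168], [0.765, 0.001, -0.644]]
ft_force: [0.4, 0.2, -0.2]
opening: 0.0004
grasp_force: 0.0
```

```bash
python3 -c "
from h import *
fix((-75,-3),40,56)
save('scene','s6',(200,110,390,260),4)"
```

```text
t 26.2 station [-93.  -43.5] z 0.05414407969836605 q [-22.2  16.5 130.8 112.4  28.2 -49.3] 
shift [ 9.  43.5  1.9] rotvec [ 0.06 -0.05 -0.41]
```

View pics/s6.png

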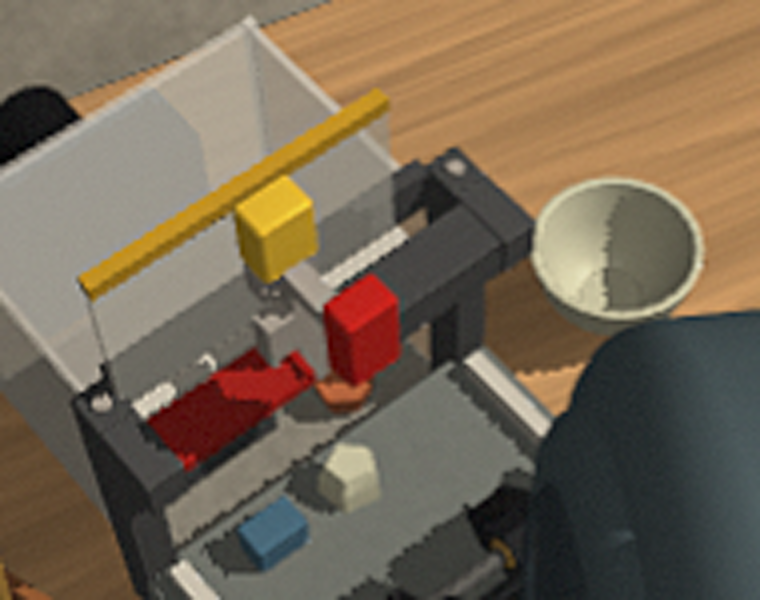

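```bash
python3 -c "
from h import *
p=np.load('p.npy'); q=lambda u:np.array(u)/4+[199.6,109.6]
for z in(.015,.045,.06): print('red',z,inv(p,at_z('scene',q((342,395)),z)).round(1))
print('white',inv(p,at_z('scene',q((350,468)),.069)),'blue',inv(p,at_z('scene',q((274,522)),.067)))"
```

```text
red 0.015 [ 28.7 -39. ]
red 0.045 [ 13.2 -29.4]
red 0.06 [  5.5 -24.5]
white [-34.80837003   0.50066667] blue [-34.38679269  46.41030715]
```

Call:
servo_tool(steps=[1, 0, 15, 2, 0, 0, 0, 1, 4, 32, 2, 0, 0, 0, 1, 8.4, 46.4, 2, 0, 0, 0, 1, 8.4, 46.4, 2, 0, 0, 0, 1, 18, 48.5, 2, 0, 0, 0])

```text
time: 26.75
position: [0.6036, 0.0852, 0.0568]
eef_rot: [[0.626, 0.221, 0.748], [0.143, -0.975, 0.168], [0.766, 0.002, -0.643]]
ft_force: [-0.3, -0.1, -0.8]
opening: 0.0003
grasp_force: 0.0
```

Call:
servo_tool(steps=[1, 9, 2, 0, 0, 0, 0, 1, 18, 3.9, 0, 0, 0, 0, 1, 27, 5.9, 0, 0, 0, 0, 1, 36, 7.8, 0, 0, 0, 0, 1, 44, 9.6, 0, 0, 0, 0])

```text
time: 27.25
position: [0.6506, 0.0947, 0.0596]
eef_rot: [[0.622, 0.221, 0.752], [0.142, -0.975, 0.169], [0.77, 0.002, -0.638]]
ft_force: [-1.2, -0.1, 1.9]
opening: 0.0004
grasp_force: 0.9
```

Call:
servo_tool(steps=[1, 5, 1.1, 0, 0, 0, 0, 1, 9, 2, 0, 0, 0, 0, 1, 11, 2.4, 0, 0, 0, 0, 1, 11, 2.4, 0, 0, 0, 0])

```text
time: 27.65
position: [0.6592, 0.097, 0.0573]
eef_rot: [[0.625, 0.221, 0.748], [0.143, -0.975, 0.168], [0.767, 0.002, -0.642]]
ft_force: [-0.1, 0.2, -0.2]
opening: 0.0003
grasp_force: 0.0
```

```bash
python3 -c "
from h import *
fix((-75,46.5),40,56)"
```

```text
t 27.65 station [-5.9 -1. ] z 0.05729998317066493 q [-10.   22.5 120.1 120.6  20.  -47.3] 
shift [-77.6  31.6  -1.3] rotvec [ 0.1   0.12 -0.43]
```

Call:
servo_tool(steps=[1, -30, -6.5, 0, 0, 0, 0, 1, -67.5, -14.7, -1, 0, 0, 0, 1, -72, 5, -1, 0, 0, 0, 1, -77.6, 31.6, -1, 0, 0, 0, 1, -77.6, 31.6, -1, 0, 0, 0])

```text
time: 28.15
position: [0.5799, 0.1305, 0.0561]
eef_rot: [[0.626, 0.223, 0.748], [0.144, -0.975, 0.17], [0.767, 0.002, -0.642]]
ft_force: [-0.7, -1.0, 0.1]
opening: 0.0003
grasp_force: 0.0
```

Call:
servo_tool(steps=[1, 0, 0, 0, 0, 0, 0, 1, 12, 2.6, 0, 0, 0, 0, 1, 22, 4.8, 0, 0, 0, 0, 1, 32, 7, 0, 0, 0, 0, 1, 41, 8.9, 0, 0, 0, 0])

```text
time: 28.65
position: [0.6243, 0.1371, 0.0569]
eef_rot: [[0.625, 0.22, 0.749], [0.143, -0.976, 0.167], [0.768, 0.002, -0.641]]
ft_force: [-0.3, 0.4, 0.2]
opening: 0.0004
grasp_force: 0.3
```

Call:
servo_tool(steps=[1, 7, 1.5, 0, 0, 0, 0, 1, 14, 3.1, 0, 0, 0, 0, 1, 20, 4.4, 0, 0, 0, 0, 1, 25, 5.5, 0, 0, 0, 0, 1, 26, 5.7, 0, 0, 0, 0])

```text
time: 29.15
position: [0.6493, 0.1432, 0.0569]
eef_rot: [[0.625, 0.221, 0.749], [0.143, -0.975, 0.168], [0.768, 0.002, -0.641]]
ft_force: [-0.0, -0.3, 0.4]
opening: 0.0003
grasp_force: 0.0
```

```bash
python3 -c "
from h import *
fix((-150,46.5),40,56)"
```

```text
t 29.15 station [-5.7 46.3] z 0.05686132531304683 q [ -3.7  22.4 120.5 133.   17.2 -55.1] 
shift [-141.   -30.6   -0.9] rotvec [ 0.1   0.18 -0.43]
```

Call:
servo_tool(steps=[1, -35, -7.6, 0, 0, 0, 0, 1, -70, -15.2, 0, 0, 0, 0, 1, -105, -22.8, 0, 0, 0, 0, 1, -141, -30.6, 0, 0, 0, 0, 1, -141, -30.6, 0, 0, 0, 0])

```text
time: 29.65
position: [0.5019, 0.1129, 0.0542]
eef_rot: [[0.63, 0.22, 0.745], [0.142, -0.976, 0.168], [0.763, 0.0, -0.646]]
ft_force: [1.2, 0.4, -0.7]
opening: 0.0
grasp_force: 0.0
```

Call:
servo_tool(steps=[1, 0, 0, 15, 0, 0, 0, 1, 0, 0, 30, 0, 0, 0, 1, 0, 0, 50, 0, 0, 0, 1, 0, 0, 70, 0, 0, 0, 1, 0, 0, 90, 0, 0, 0])

```text
time: 30.15
position: [0.5083, 0.1126, 0.1458]
eef_rot: [[0.624, 0.221, 0.75], [0.143, -0.975, 0.168], [0.768, 0.002, -0.64]]
ft_force: [1.1, 0.5, -0.4]
opening: 0.0003
grasp_force: 0.0
```

Call:
servo_tool(steps=[1, -10, 0, 20, 0, 0, 0, 1, -20, 0, 40, 0, 0, 0, 1, -30, 0, 60, 0, 0, 0, 1, -40, 0, 80, 0, 0, 0, 1, -40, 0, 80, 0, 0, 0])

```text
time: 30.65
position: [0.4691, 0.1125, 0.2289]
eef_rot: [[0.618, 0.222, 0.754], [0.145, -0.975, 0.168], [0.772, 0.006, -0.635]]
ft_force: [1.4, 0.5, 0.9]
opening: 0.0004
grasp_force: 0.0
```

```bash
python3 -c "
from h import *
fix((-150,46.5),40,56)
a=vision.grab_frame('scene')[:,:,::-1][110:330,200:410]; b=vision.grab_frame('top')[:,:,::-1][60:280,150:430]
a=cv2.resize(a,None,fx=1.8,fy=2,interpolation=2); b=cv2.resize(b,None,fx=1.45,fy=2,interpolation=2)
cv2.imwrite('pics/fin.png',np.hstack([a,b])[:, :800])"
```

```text
t 30.65 station [-188.3   54.8] z 0.2288577292250398 q [-14.7 -34.4 143.4  43.2  31.1  32.7] 
shift [ 3.920e+01  1.000e-01 -1.729e+02] rotvec [ 0.19  0.63 -0.49]
```

View pics/fin.png

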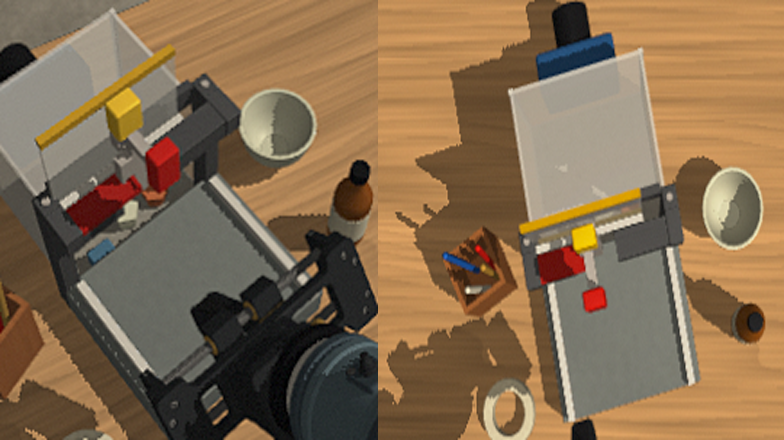

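The bed is empty. The blue (100,250), white (128,213) and red (153,197) chips all lie beyond the drop edge in the box. The guard hangs in the upper hold, the four loose things beside the station stand where they were, and the arm touches nothing.

```bash
python3 -c "
from plant import order
print(order.sign_off())"
```

```text
the job is handed in; nothing more can be done
None
```

The job is handed in at about 31 s: the guard hangs in the upper hold, all three chips are in the chip box, and the things beside the station look unmoved in the last pictures.

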